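# Put the reagents away by kind on the laboratory bench

### The arm

A 6-joint arm with a two-finger parallel gripper is mounted at the origin on the work surface. World frame = base frame: x ahead of the robot, y to its left, z up, the work surface at z = 0. Lengths are in mm, angles in rad, forces in N, time in s.
With the tool pointing down it reaches from about 350 to 875 mm from the base axis. Payload 4.2 kg.
Tool frame: the origin (TCP) lies midway between the tips of the shut fingers; the grasp point (between the pads) lies 19 mm behind it; z points along the fingers, y is the line along which they close (so a half turn about z gives the same grasp; the last joint's range is limited). The gripper opens to 85 mm and grips with 20 to 120 N. Pads are 22 mm wide; open, the fingers measure 114 mm over their backs; the gripper's body (76 mm by 85 mm) begins 54 mm behind the grasp point. The pads swing forward as they close: fully open they stand 13 mm farther back than shut.
Start: joints at [-0.92, 0.385, 0.008, 0, -1.194, -0.259], TCP at [238.671, -577.612, 231.312] pointing down, gripper open.
Joint ranges: [-3.14, 3.14], [-1.21, 2.06], [-1.07, 1.41], [-3.16, 2.05], [-2.99, -0.16], [-3.1, 3.1]. Speed limits (rad/s): [2.79, 2.79, 3.14, 3.14, 3.14, 3.14].

### API

Orientations are given as a unit quaternion [x, y, z, w].
In Python, from bench import read_state, get_image, job_done gives the robot as it stands.
- The arm moves only by the shell command python3 -m jog 'ROWS'. ROWS is JSON, a list of rows, each a list of 3 entries, a list of its own where there are three numbers: the shift along the world's x, y, z scaled (see below), then the turn, a rotation vector about the world's x, y, z scaled (see below), then the gripper's target within -1 to 1 (shut at 1, half-way at 0, fully open at -1). In form: [[[x, y, z], [wx, wy, wz], claw], ...]. A call has 1 to 20 rows; each row is the pose to reach, as a shift and turn from the pose commanded when the call began; what a row does not reach only later rows make up. The controller multiplies each number of a shift by 10 cm and each number of a turn by 120 degrees. A row lasts 1/10 s, in which the tool goes at most 50 mm and 8.59 degrees, less where a joint would pass 70% of its speed; a pose out of reach is approached as far as the arm can. A call with a number of a shift or a turn outside -1 to 1 is refused whole. A call with a gripper value outside its range is refused whole. The fingers move at their own pace and stop on an object; the grip force is fixed at half the most. Time passes only in rows, so rows that repeat a pose let the fingers close. It gives the time, the measured TCP pose, the force, the opening and the grip force at its end, in the units of the state.
- read_state(): the state, without advancing time (a new reading comes with each control period).
- get_image(name): name is "side" or "top"; returns a dict with "frame" (480x640x3 uint8, red, green, blue), "range_z" (480x640 float32, mm along the optical axis (not along the pixel's ray), 0 where there is no reading), "fx", "fy", "cx", "cy" (pixels), "distortion" ([k1, k2, p1, p2, k3] as OpenCV has them; the pictures are not rectified), "R" (3x3) and "t" (3): a world point X has camera coordinates R X + t. Camera axes: x right, y down, z forward; pixel columns grow to the right and rows downward; lengths in mm; the calibration is good to about 2 mm. A picture is of the moment at which its call begins.
- job_done(): hands the job in; it is judged then, once.
The state is a dict: "clock": time; "joints": joint angles; "joint_vel": joint speeds; "joint_efforts": joint torques, N m; "position": TCP position; "ee_rot": TCP orientation; "contact_force": force on the tool from outside, world axes, zero at the start; "wrist_torque": the same for the moment, N m; "gripper_width": finger opening in mm; "grasp_force": force on a finger pad.
Only numpy, scipy, OpenCV 4.12 (cv2) and the standard library are available. Lean on these libraries where they do the work, as an engineer would, in place of code of your own. Each camera call takes 0.05 s, during which the arm holds its last target. There are 200 camera calls.

### The job

Sort the five reagent containers standing loose in front of the robot: stand the two narrow-necked bottles in the deep grey spill tray, the two squat wide-mouthed jars in the shallow metal tray, and the small dropping bottle in the empty middle compartment of the white rack, between its two fellows. Set each one down gently, upright on the floor of its place, never dropping one or tipping any of the bottles or jars over, and leave the two dropping bottles in the rack standing in their compartments.

Things in the scene. Friction and masses are not known exactly. Their poses are not given: they have to be found in the camera images.
- bottle_amber_mid (a point): Narrow-necked liquid bottle, amber glass, 50 mm in diameter and 114 mm tall overall: straight sides up to 70 mm, then a sloping shoulder to a slim neck and a blue screw cap 30 mm in diameter; paper label band; about 150 to 310 g, standing upright. The point is on its axis, half-way up (57 mm above its underside). z is up.
- bottle_white_mid (a point): Narrow-necked liquid bottle, white plastic, 50 mm in diameter and 114 mm tall overall: straight sides up to 70 mm, then a sloping shoulder to a slim neck and a white screw cap 30 mm in diameter; paper label band; about 110 to 230 g, standing upright. The point is on its axis, half-way up (57 mm above its underside). z is up.
- jar_white_mid (a point): Squat wide-mouthed powder jar, white plastic, 58 mm in diameter and 74 mm tall overall: straight sides up to 50 mm, then a broad blue screw lid 55 mm in diameter, nearly as wide as the jar; paper label band; about 100 to 210 g, standing upright. The point is on its axis, half-way up (37 mm above its underside). z is up.
- jar_amber_mid (a point): Squat wide-mouthed powder jar, amber glass, 58 mm in diameter and 74 mm tall overall: straight sides up to 50 mm, then a broad white screw lid 55 mm in diameter, nearly as wide as the jar; paper label band; about 120 to 260 g, standing upright. The point is on its axis, half-way up (37 mm above its underside). z is up.
- dropper_mid (a point): The loose small amber glass dropping bottle, 34 mm in diameter and 88 mm tall overall: straight sides up to 50 mm, then a slim black collar and a narrow rubber teat; about 40 to 85 g. The point is on its axis, half-way up (44 mm above its underside). z is up.
- spill_tray: Deep open spill tray of grey plastic, fixed to the bench: 145 mm (its x) by 185 mm (its y) over the walls, 45 mm tall, walls and floor 5 mm thick, inside 135 by 175 mm, with a narrow flange around the rim. The origin is the centre of its underside on the bench; the inner floor is 5 mm above it. z is up.
- flat_tray: Shallow open tray of bare metal with a rolled rim, fixed to the bench: 145 mm (its x) by 185 mm (its y), only 16 mm tall to the wall top (19 mm with the rolled rim), walls and floor 4 mm thick, inside 137 by 177 mm. The origin is the centre of its underside on the bench; the inner floor is 4 mm above it. z is up.
- rack_bay (a point): Empty middle compartment of the white plastic rack for dropping bottles; the rack is fixed to the bench, 64 mm (x) by 188 mm (y) and 22 mm tall, with three compartments in a row along y, the outer two occupied. The middle compartment is 56 mm square inside, its walls 4 mm thick. The point is the centre of the compartment's floor, 4 mm above the bench. x runs across the row, y along it, z up.
- dropper_l_mid (a point): Dropping bottle already standing, loose, in the rack's compartment on the +y side, about 61 mm from the middle one: amber glass dropping bottle, 34 mm in diameter and 88 mm tall overall: straight sides up to 50 mm, then a slim black collar and a narrow rubber teat; about 60 g. The point is on its axis, half-way up (44 mm above its underside). z is up.
- dropper_r_mid (a point): Dropping bottle already standing, loose, in the rack's compartment on the -y side, about 61 mm from the middle one: amber glass dropping bottle, 34 mm in diameter and 88 mm tall overall: straight sides up to 50 mm, then a slim black collar and a narrow rubber teat; about 60 g. The point is on its axis, half-way up (44 mm above its underside). z is up.
Mind the look-alikes: they are no part of the job. What is shaped like the part that bears jar_amber_mid but green or pink is not meant. Leave any yellow look-alike of the part that bears dropper_mid alone.

How it is judged:
By the outcome, as a careful person would: the job done as asked, in the order asked, and still so for the second after the job is handed in, with the robot touching nothing.
It also fails if it takes over 136 s, if anything falls off the work surface, if the arm or the gripper's body presses on something with over 40 N, if the wrist force passes 120 N, or if a joint passes its speed limit or range.

## Working session

There is one attempt and no reset: what is moved stays moved. The work goes in short steps, Python scripts to look and compute and a shell command to move; the robot and the scene stay as the last step left them, time stands still between calls to the robot, and variables do not carry over. Pictures are saved under pics/ and viewed, at most 14 in all, crops included, and the job is handed in when it is done.

```bash
mkdir -p pics
python3 - <<'E'
from bench import *
import cv2,numpy as np
for n in("top","side"):
    d=get_image(n);cv2.imwrite(f"pics/{n}0.png",d["frame"][...,::-1]);np.savez(f"{n}0.npz",**d)
    print(n,d["fx"],d["cx"],d["cy"],np.round(d["distortion"],3),np.round(-np.array(d["R"]).T@d["t"]),np.round(d["R"],2).tolist(),(d["range_z"]>0).mean())
s=read_state();print(s)
E
```

```text
top 553.6290485215526 315.2331758374886 235.77214602402134 [-0.089  0.     0.     0.     0.   ] [ 397.  -48. 1401.] [[0.02, -1.0, -0.01], [-1.0, -0.02, -0.08], [0.08, 0.01, -1.0]] 0.9959537760416667
side 503.4467432752674 322.4413781324276 232.46285126698615 [-0.055  0.     0.     0.     0.   ] [467. 655. 816.] [[-1.0, -0.03, 0.01], [-0.03, 0.73, -0.68], [0.01, -0.68, -0.73]] 0.9957649739583333
{'clock': 0.1, 'joints': array([-9.20437942e-01,  3.85477024e-01,  6.76139360e-03, -4.31656077e-04,
       -1.19398271e+00, -2.58605830e-01]), 'joint_vel': array([ 0.00116898, -0.00068909,  0.00443813,  0.0003313 ,  0.00024287,
        0.00093441]), 'joint_efforts': array([-3.33402859e-04, -3.93318701e+01,  1.88929439e+01,  4.19786900e+00,
       -2.59979177e-03,  5.25939569e-06]), 'position': array([ 238.45258973, -577.16492209,  230.33262066]), 'ee_rot': array([-1.94547953e-01,  9.80892527e-01,  9.42534056e-04, -2.37242162e-04]), 'contact_force': array([ 0.45449786, -0.06755388, -0.34418474]), 'wrist_torque': array([-0.03187823, -0.02993134,  0.02817062]), 'grasp_force': 0.0, 'gripper_width': 85.372400727208}
```

View pics/top0.png

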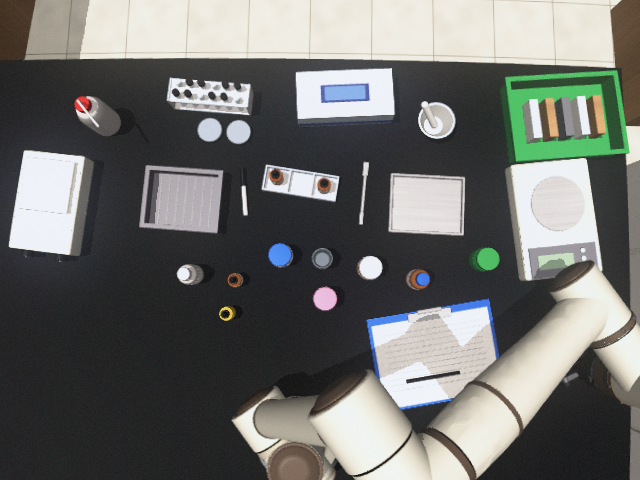

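View pics/side0.png

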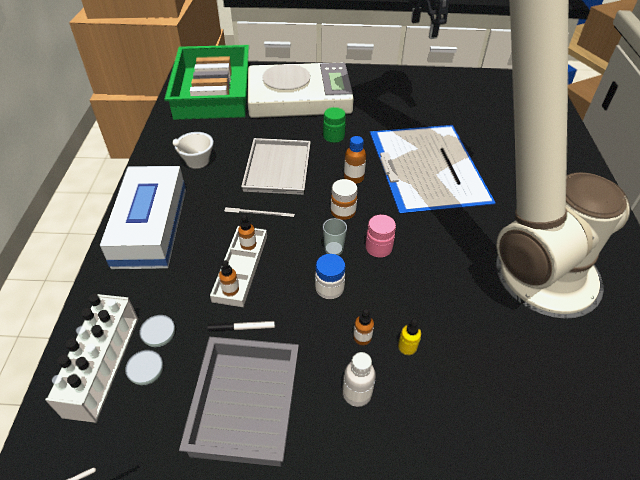

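The top view shows these objects, by pixel:

- White bottle (190,274) and loose dropper (235,281), with the yellow look-alike at (227,313).
- Blue-lid white jar (281,255), beaker (322,258), white-lid amber jar (370,267) and blue-cap amber bottle (420,279).
- Spill tray (182,200), rack (300,182) and flat tray (427,204).

The side view agrees.

```bash
cat > h.py <<'E'
import numpy as np,cv2
from bench import *
def cloud(d):
    K=np.array([[d["fx"],0,d["cx"]],[0,d["fy"],d["cy"]],[0,0,1]],float)
    v,u=np.mgrid[:480,:640]
    p=cv2.undistortPoints(np.stack([u,v],-1).reshape(-1,1,2).astype(float),K,np.array(d["distortion"],float)).reshape(480,640,2)
    z=d["range_z"].astype(float)
    P=np.dstack([p*z[...,None],z])-np.array(d["t"]).reshape(3)
    W=P@np.array(d["R"]); W[z==0]=np.nan
    return W
def around(W,x,y,r,zl,zh):
    return W[(np.hypot(W[...,0]-x,W[...,1]-y)<r)&(W[...,2]>zl)&(W[...,2]<zh)]
E
python3 - <<'E'
from h import *
C={n:cloud(dict(np.load(n+"0.npz"))) for n in("top","side")}
W=C["top"]
tops=dict(bw=((190,272),114),dr=((235,279),88),jw=((281,254),74),ja=((370,267),74),ba=((423,279),114),yel=((227,312),88),beak=((322,258),0),pink=((325,298),74),green=((486,259),74),dl=((276,175),88),drr=((324,184),88))
for k,((u,v),h) in tops.items():
    p=np.nanmedian(W[v-1:v+2,u-1:u+2].reshape(-1,3),0)
    print(k,p.round(),end=' ')
    for n in C:
        q=around(C[n],p[0],p[1],45,max(h,20)-(9 if h!=88 else 30),h+9 if h else 150)
        if len(q):
            c,r=cv2.minEnclosingCircle(q[:,:2].astype(np.float32)); print(n,len(q),np.round(c),round(r),'zmax',np.percentile(q[:,2],95).round(),end=' ')
        b=around(C[n],p[0],p[1],45,15,45)
        if len(b): print('body',np.round((b[:,:2].min(0)+b[:,:2].max(0))/2),np.ptp(b[:,:2],axis=0).round(),end='; ')
    print()
for k,(u0,v0,u1,v1),zl,zh in(("spill",(130,155,235,245),38,55),("flat",(380,165,475,245),12,28),("rack",(250,155,350,210),16,30)):
    q=W[v0:v1,u0:u1].reshape(-1,3);q=q[(q[:,2]>zl)&(q[:,2]<zh)]
    print(k,cv2.minAreaRect(q[:,:2].astype(np.float32)),np.median(q[:,2]))
E
```

```text
bw [411. 261. 103.] top 129 [407. 275.] 15 zmax 118.0 body [407. 260.] [50. 22.]; side 307 [407. 273.] 16 zmax 117.0 body [408. 285.] [50. 27.]; 
dr [397. 158.  70.] top 60 [396. 164.] 12 zmax 89.0 body [395. 154.] [32. 13.]; side 150 [396. 164.] 11 zmax 89.0 body [396. 171.] [34. 21.]; 
jw [459.  49.  71.] top 413 [459.  52.] 28 zmax 79.0 body [452.  41.] [42. 34.]; side 593 [460.  52.] 29 zmax 77.0 body [459.  67.] [58. 28.]; 
ja [ 431. -166.   72.] top 417 [ 431. -167.] 28 zmax 79.0 body [ 428. -155.] [51. 33.]; side 408 [ 432. -168.] 31 zmax 78.0 body [ 431. -151.] [57. 30.]; 
ba [ 404. -286.  113.] top 139 [ 404. -285.] 16 zmax 118.0 body [ 405. -268.] [47. 19.]; side 126 [ 406. -287.] 17 zmax 117.0 body [ 406. -275.] [50. 32.]; 
yel [317. 176.  66.] top 69 [314. 180.] 15 zmax 88.0 body [313. 175.] [34. 20.]; side 151 [312. 181.] 11 zmax 89.0 body [315. 187.] [31. 21.]; 
beak [453. -50.   3.] top 168 [451. -50.] 25 zmax 73.0 body [452. -50.] [39. 40.]; side 697 [451. -51.] 26 zmax 71.0 body [452. -50.] [42. 47.]; 
pink [355. -59.  72.] top 414 [355. -59.] 28 zmax 79.0 body [378.
[... 196 characters left out ...]
0 zmax 78.0 body [ 457. -437.] [58. 35.]; 
dl [650.  65.  73.] top 89 [654.  67.] 16 zmax 92.0 body [651.  65.] [72. 77.]; side 184 [654.  70.] 15 zmax 92.0 body [652.  69.] [72. 71.]; 
drr [629. -52.  76.] top 85 [634. -51.] 16 zmax 92.0 body [632. -50.] [69. 75.]; side 163 [635. -50.] 15 zmax 92.0 body [634. -49.] [72. 76.]; 
spill ((594.3429565429688, 304.60614013671875), (200.50439453125, 156.4099884033203), 86.2014389038086) 44.79662377348646
flat ((594.1463623046875, -313.3246154785156), (190.57818603515625, 150.9966278076172), 87.38028717041016) 17.483199773606763
rack ((643.1051635742188, 7.760589599609375), (188.04139709472656, 65.60127258300781), 81.5730972290039) 21.56751483250504
```

```bash
R='a'; python3 -m jog '[[[0.14,0.24,0],[0,0,0.04],-1],[[0.28,0.48,0],[0,0,0.08],-1],[[0.42,0.73,0],[0,0,0.12],-1],[[0.55,0.97,0],[0,0,0.164],-1]]'
python3 -m jog '[[[0.14,0.24,0],[0,0,0.04],-1],[[0.28,0.48,0],[0,0,0.08],-1],[[0.42,0.73,0],[0,0,0.12],-1],[[0.55,0.97,0],[0,0,0.164],-1]]'
python3 -m jog '[[[0.14,0.24,0],[0,0,0.04],-1],[[0.28,0.48,0],[0,0,0.08],-1],[[0.42,0.73,0],[0,0,0.12],-1],[[0.55,0.97,0],[0,0,0.164],-1],[[0.55,0.97,0],[0,0,0.164],-1],[[0.55,0.97,0],[0,0,0.164],-1],[[0.55,0.97,0],[0,0,0.164],-1]]'
python3 -c "
from bench import *
s=read_state();print(s)"
```

```text
clock: 0.5
position: [293.9, -479.4, 230.7]
ee_rot: [-0.361, 0.933, 0.001, -0.0]
contact_force: [0.3, -0.7, 0.6]
gripper_width: 85.4
grasp_force: 0.0
clock: 0.9
position: [348.9, -382.3, 230.9]
ee_rot: [-0.515, 0.857, 0.0, -0.0]
contact_force: [0.6, 0.3, 0.7]
gripper_width: 85.1
grasp_force: 0.0
clock: 1.6
position: [403.3, -286.9, 231.1]
ee_rot: [-0.652, 0.758, 0.0, -0.0]
contact_force: [0.8, 0.2, 1.2]
gripper_width: 85.2
grasp_force: 0.0
{'clock': 1.6, 'joints': array([-2.89546341e-01,  1.62952597e-01, -3.02279666e-01,  1.32412286e-05,
       -1.10616435e+00,  1.39978825e-01]), 'joint_vel': array([-0.00987247,  0.00069605,  0.00267488, -0.00168026,  0.00075823,
        0.00140503]), 'joint_efforts': array([ 3.27962637e-01, -2.69816351e+01,  1.81306440e+01,  4.01960045e+00,
        8.53743495e-04, -5.53808386e-04]), 'position': array([ 403.31121188, -286.89850498,  231.08617703]), 'ee_rot': array([-6.52301810e-01,  7.57959272e-01,  2.49392452e-04, -1.67108458e-04]), 'contact_force': array([0.79114782, 0.17162293, 1.24569411]), 'wrist_torque': array([ 0.00254915, -0.01986977, -0.0003941 ]), 'grasp_force': 0.0, 'gripper_width': 85.1942238133012}
```

```bash
python3 -m jog '[[[0.01,0,-0.25],[0,0,0],-0.6],[[0.01,0,-0.5],[0,0,0],-0.6],[[0.01,0,-0.75],[0,0,0],-0.6],[[0.01,0,-0.95],[0,0,0],-0.6]]'
python3 -m jog '[[[0,0,-0.15],[0,0,0],-0.6],[[0,0,-0.3],[0,0,0],-0.6],[[0,0,-0.4],[0,0,0],-0.6],[[0,0,-0.5],[0,0,0],-0.6],[[0,0,-0.5],[0,0,0],-0.6],[[0,0,-0.5],[0,0,0],-0.6]]'
python3 - <<'E'
from h import *
d=get_image("side");f=d["frame"][...,::-1];cv2.imwrite("pics/g1.png",cv2.resize(f[80:280,230:500],None,fx=2.9,fy=2.9))
E
```

```text
clock: 2.0
position: [403.6, -287.2, 134.8]
ee_rot: [-0.652, 0.758, 0.001, -0.0]
contact_force: [-0.1, 0.1, -0.1]
gripper_width: 67.8
grasp_force: 0.0
clock: 2.6
position: [404.8, -286.9, 86.5]
ee_rot: [-0.653, 0.758, -0.0, -0.0]
contact_force: [0.8, 0.2, 0.2]
gripper_width: 68.8
grasp_force: 0.0
```

View pics/g1.png

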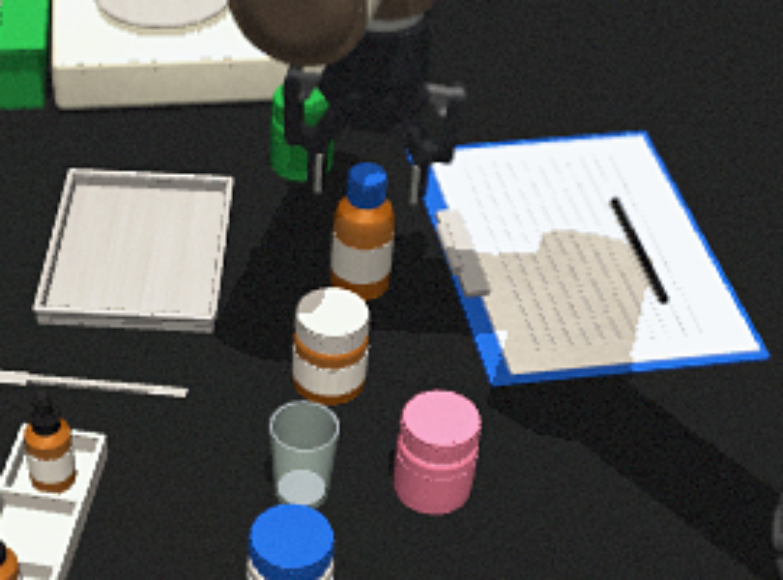

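The cap (368,185 in the crop) is centred between the fingers (318 and 415), with the tips at cap level. I'll close and lift a little.

```bash
python3 -m jog '[[[0,0,0],[0,0,0],1],[[0,0,0],[0,0,0],1],[[0,0,0],[0,0,0],1],[[0,0,0],[0,0,0],1],[[0,0,0],[0,0,0],1],[[0,0,0],[0,0,0],1],[[0,0,0],[0,0,0],1],[[0,0,0],[0,0,0],1]]'
python3 -m jog '[[[0,0,0.03],[0,0,0],1],[[0,0,0.07],[0,0,0],1],[[0,0,0.15],[0,0,0],1],[[0,0,0.25],[0,0,0],1],[[0,0,0.4],[0,0,0],1],[[0,0,0.55],[0,0,0],1],[[0,0,0.7],[0,0,0],1],[[0,0,0.8],[0,0,0],1],[[0,0,0.8],[0,0,0],1]]'
python3 - <<'E'
from h import *
d=get_image("side");f=d["frame"][...,::-1];cv2.imwrite("pics/g2.png",cv2.resize(f[80:220,280:460],None,fx=3,fy=3))
E
```

```text
clock: 3.45
position: [405.1, -286.8, 87.0]
ee_rot: [-0.653, 0.757, -0.001, 0.0]
contact_force: [-1.4, 0.1, 5.8]
gripper_width: 28.1
grasp_force: 59.3
clock: 4.35
position: [405.6, -287.0, 168.2]
ee_rot: [-0.653, 0.758, -0.002, 0.001]
contact_force: [0.4, 0.6, -3.3]
gripper_width: 28.0
grasp_force: 59.4
```

View pics/g2.png

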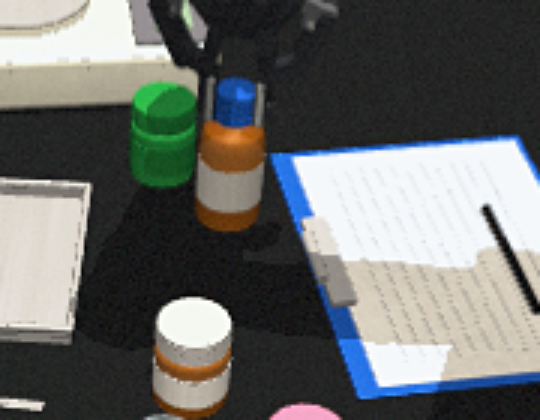

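The bottle hangs upright in the fingers (235,150 in the crop). I'll carry it to the spill tray.

```bash
python3 -m jog '[[[0.03,0.1,0.12],[0,0,0],1],[[0.1,0.3,0.25],[0,0,0],1],[[0.17,0.52,0.4],[0,0,0],1],[[0.24,0.73,0.45],[0,0,0],1],[[0.31,0.92,0.45],[0,0,0],1]]'
python3 -m jog '[[[0.08,0.23,0.1],[0,0,0],1],[[0.16,0.46,0.2],[0,0,0],1],[[0.24,0.69,0.2],[0,0,0],1],[[0.31,0.92,0.2],[0,0,0],1]]'
python3 -m jog '[[[0.08,0.23,0],[0,0,0],1],[[0.16,0.46,0],[0,0,0],1],[[0.24,0.69,0],[0,0,0],1],[[0.31,0.92,0],[0,0,0],1]]'
python3 -m jog '[[[0.08,0.23,0],[0,0,0],1],[[0.16,0.46,0],[0,0,0],1],[[0.24,0.69,0],[0,0,0],1],[[0.31,0.92,0],[0,0,0],1]]'
python3 -m jog '[[[0.08,0.23,0],[0,0,0],1],[[0.16,0.46,0],[0,0,0],1],[[0.24,0.69,0],[0,0,0],1],[[0.31,0.92,0],[0,0,0],1]]'
python3 -m jog '[[[0.08,0.23,0],[0,0,0],1],[[0.16,0.46,0],[0,0,0],1],[[0.24,0.69,0],[0,0,0],1],[[0.31,0.9,0],[0,0,0],1],[[0.31,0.9,0],[0,0,0],1],[[0.31,0.9,0],[0,0,0],1],[[0.31,0.9,0],[0,0,0],1]]'
python3 - <<'E'
from h import *
d=get_image("side");f=d["frame"][...,::-1];cv2.imwrite("pics/p1.png",f[180:,80:480])
E
```

```text
clock: 4.9
position: [436.3, -193.2, 212.4]
ee_rot: [-0.653, 0.757, -0.001, 0.001]
contact_force: [0.4, -0.7, -3.0]
gripper_width: 28.5
grasp_force: 59.5
clock: 5.3
position: [466.8, -101.0, 231.7]
ee_rot: [-0.653, 0.758, 0.0, 0.0]
contact_force: [0.4, -0.0, -3.3]
gripper_width: 28.5
grasp_force: 59.6
clock: 5.7
position: [497.4, -9.1, 231.2]
ee_rot: [-0.653, 0.758, 0.0, -0.0]
contact_force: [-0.2, 0.2, -2.4]
gripper_width: 28.2
grasp_force: 59.6
clock: 6.1
position: [528.4, 82.9, 231.1]
ee_rot: [-0.653, 0.758, 0.0, -0.001]
contact_force: [0.2, -0.8, -2.5]
gripper_width: 28.3
grasp_force: 59.6
clock: 6.5
position: [559.2, 174.9, 231.0]
ee_rot: [-0.653, 0.758, 0.0, -0.001]
contact_force: [0.0, -0.5, -2.6]
gripper_width: 28.2
grasp_force: 59.6
clock: 7.2
position: [590.0, 263.0, 231.0]
ee_rot: [-0.653, 0.758, 0.0, -0.001]
contact_force: [-0.0, -1.1, -2.0]
gripper_width: 28.5
grasp_force: 59.6
```

View pics/p1.png

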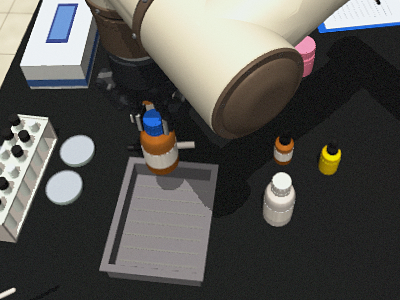

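The bottle is upright (157,150 in the crop), over the near part of the tray. I'll lower it.

```bash
python3 -m jog '[[[0,0,-0.15],[0,0,0],1],[[0,0,-0.35],[0,0,0],1],[[0,0,-0.55],[0,0,0],1],[[0,0,-0.75],[0,0,0],1],[[0,0,-0.9],[0,0,0],1],[[0,0,-1],[0,0,0],1]]'
python3 -m jog '[[[0,0,-0.1],[0,0,0],1],[[0,0,-0.2],[0,0,0],1],[[0,0,-0.28],[0,0,0],1],[[0,0,-0.33],[0,0,0],1],[[0,0,-0.36],[0,0,0],1],[[0,0,-0.37],[0,0,0],1],[[0,0,-0.38],[0,0,0],1],[[0,0,-0.38],[0,0,0],1],[[0,0,-0.38],[0,0,0],1]]'
```

```text
clock: 7.85
position: [590.1, 262.3, 130.3]
ee_rot: [-0.652, 0.758, 0.0, -0.001]
contact_force: [0.5, 0.6, -2.9]
gripper_width: 28.3
grasp_force: 59.7
clock: 8.75
position: [590.8, 263.5, 93.7]
ee_rot: [-0.653, 0.758, -0.0, 0.0]
contact_force: [-0.2, 1.2, -2.4]
gripper_width: 28.6
grasp_force: 59.7
```

Not touching yet. I'll go down in 0.5 mm steps.

```bash
python3 -m jog '[[[0,0,-0.005],[0,0,0],1],[[0,0,-0.01],[0,0,0],1],[[0,0,-0.01],[0,0,0],1],[[0,0,-0.01],[0,0,0],1]]'
python3 -m jog '[[[0,0,-0.005],[0,0,0],1],[[0,0,-0.01],[0,0,0],1],[[0,0,-0.01],[0,0,0],1],[[0,0,-0.01],[0,0,0],1]]'
```

```text
clock: 9.15
position: [590.7, 263.4, 92.3]
ee_rot: [-0.653, 0.758, -0.0, -0.0]
contact_force: [-0.6, 0.7, -3.0]
gripper_width: 28.3
grasp_force: 59.7
clock: 9.55
position: [590.8, 263.5, 92.1]
ee_rot: [-0.653, 0.758, -0.0, 0.0]
contact_force: [-2.7, -0.5, 2.8]
gripper_width: 28.5
grasp_force: 60.3
```

Contact. I'll release, lift and go to the white bottle.

```bash
python3 -m jog '[[[0,0,0],[0,0,0],0.2],[[0,0,0],[0,0,0],0],[[0,0,0],[0,0,0],-0.2],[[0,0,0],[0,0,0],-0.4],[[0,0,0],[0,0,0],-0.4],[[0,0,0],[0,0,0],-0.4]]'
python3 -m jog '[[[0,0,0.1],[0,0,0],-0.4],[[0,0,0.25],[0,0,0],-0.4],[[0,0,0.5],[0,0,0],-0.6],[[0,0,0.75],[0,0,0],-0.6],[[0,0,1],[0,0,0],-0.6]]'
python3 -m jog '[[[-0.2,0.01,0],[0,0,0],-0.6],[[-0.45,0.03,0],[0,0,0],-0.6],[[-0.7,0.05,0],[0,0,0],-0.6],[[-0.95,0.05,0],[0,0,0],-0.6]]'
python3 -m jog '[[[-0.2,0.01,0],[0,0,0],-0.6],[[-0.45,0.03,0],[0,0,0],-0.6],[[-0.7,0.05,0],[0,0,0],-0.6],[[-0.88,0.05,0],[0,0,0],-0.6],[[-0.88,0.05,0],[0,0,0],-0.6],[[-0.88,0.05,0],[0,0,0],-0.6]]'
python3 - <<'E'
from h import *
d=get_image("side");f=d["frame"][...,::-1];cv2.imwrite("pics/p2.png",f[180:,80:480])
t=get_image("top");W=cloud(t);S=cloud(d)
for n,x,y in(("ba",591,263),("bw",407,274)):
  for X in(W,S):
    q=around(X,x,y,30,105,123)
    if len(q):print(n,len(q),cv2.minEnclosingCircle(q[:,:2].astype(np.float32)),np.percentile(q[:,2],95))
E
```

```text
clock: 10.15
position: [590.7, 263.4, 91.2]
ee_rot: [-0.653, 0.758, -0.0, -0.0]
contact_force: [-0.1, -0.2, -0.8]
gripper_width: 59.6
grasp_force: 0.0
clock: 10.65
position: [590.8, 263.4, 193.2]
ee_rot: [-0.653, 0.758, -0.0, 0.0]
contact_force: [0.2, 0.1, 0.1]
gripper_width: 68.2
grasp_force: 0.0
clock: 11.05
position: [495.0, 268.5, 192.2]
ee_rot: [-0.653, 0.758, -0.0, 0.001]
contact_force: [-0.9, 0.0, 0.6]
gripper_width: 68.1
grasp_force: 0.0
clock: 11.65
position: [408.0, 273.8, 192.3]
ee_rot: [-0.653, 0.757, 0.0, 0.001]
contact_force: [0.2, -0.5, -0.0]
gripper_width: 68.0
grasp_force: 0.0
ba 129 ((590.7999267578125, 265.21234130859375), 15.079018592834473) 122.00534974418728
ba 337 ((591.1655883789062, 263.6888122558594), 15.523090362548828) 122.10244226991774
bw 126 ((407.1761474609375, 274.66546630859375), 15.407825469970703) 118.26121143528219
bw 309 ((407.20196533203125, 273.4822692871094), 15.673837661743164) 117.19569965197655
```

View pics/p2.png

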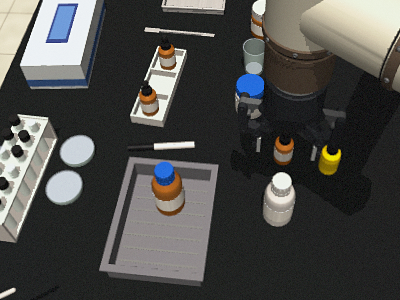

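The amber bottle stands upright in the tray (168,190 in the crop). Next, grasp the white bottle.

```bash
python3 -m jog '[[[0,0.005,-0.25],[0,0,0],-0.6],[[0,0.005,-0.5],[0,0,0],-0.6],[[0,0.005,-0.75],[0,0,0],-0.6],[[0,0.005,-0.9],[0,0,0],-0.6],[[0,0.005,-1],[0,0,0],-0.6],[[0,0.005,-1],[0,0,0],-0.6]]'
python3 -m jog '[[[0,0,-0.05],[0,0,0],-0.6],[[0,0,-0.05],[0,0,0],-0.6],[[0,0,-0.05],[0,0,0],1],[[0,0,-0.05],[0,0,0],1],[[0,0,-0.05],[0,0,0],1],[[0,0,-0.05],[0,0,0],1],[[0,0,-0.05],[0,0,0],1],[[0,0,-0.05],[0,0,0],1],[[0,0,-0.05],[0,0,0],1],[[0,0,-0.05],[0,0,0],1]]'
python3 -m jog '[[[0,0,0.03],[0,0,0],1],[[0,0,0.07],[0,0,0],1],[[0,0,0.15],[0,0,0],1],[[0,0,0.3],[0,0,0],1],[[0,0,0.5],[0,0,0],1],[[0,0,0.7],[0,0,0],1],[[0,0,0.9],[0,0,0],1],[[0,0,1],[0,0,0],1],[[0,0,1],[0,0,0],1]]'
```

```text
clock: 12.35
position: [407.7, 273.3, 90.0]
ee_rot: [-0.652, 0.758, -0.0, -0.001]
contact_force: [-0.7, 0.3, 0.6]
gripper_width: 68.4
grasp_force: 0.0
clock: 13.35
position: [408.0, 274.3, 87.0]
ee_rot: [-0.653, 0.758, 0.0, 0.001]
contact_force: [-1.9, -1.0, 6.1]
gripper_width: 28.6
grasp_force: 59.0
clock: 14.25
position: [408.2, 274.5, 187.8]
ee_rot: [-0.653, 0.758, 0.0, 0.002]
contact_force: [-0.9, 0.3, -2.0]
gripper_width: 28.2
grasp_force: 59.3
```

```bash
python3 -m jog '[[[0.1,0.05,0.1],[0,0,0],1],[[0.3,0.12,0.2],[0,0,0],1],[[0.52,0.22,0.3],[0,0,0],1],[[0.74,0.3,0.3],[0,0,0],1],[[0.95,0.37,0.3],[0,0,0],1]]'
python3 -m jog '[[[0.23,0.1,0],[0,0,0],1],[[0.46,0.2,0],[0,0,0],1],[[0.7,0.3,0],[0,0,0],1],[[0.95,0.37,0],[0,0,0],1],[[0.95,0.37,0],[0,0,0],1],[[0.95,0.37,0],[0,0,0],1]]'
python3 -m jog '[[[0,0,-0.15],[0,0,0],1],[[0,0,-0.35],[0,0,0],1],[[0,0,-0.55],[0,0,0],1],[[0,0,-0.75],[0,0,0],1],[[0,0,-0.9],[0,0,0],1],[[0,0,-1],[0,0,0],1]]'
python3 -m jog '[[[0,0,-0.1],[0,0,0],1],[[0,0,-0.16],[0,0,0],1],[[0,0,-0.2],[0,0,0],1],[[0,0,-0.22],[0,0,0],1],[[0,0,-0.23],[0,0,0],1],[[0,0,-0.235],[0,0,0],1],[[0,0,-0.235],[0,0,0],1],[[0,0,-0.235],[0,0,0],1]]'
```

```text
clock: 14.75
position: [503.0, 311.0, 214.9]
ee_rot: [-0.653, 0.758, 0.0, -0.001]
contact_force: [-0.3, 0.0, -1.2]
gripper_width: 28.2
grasp_force: 59.4
clock: 15.35
position: [597.2, 347.4, 213.6]
ee_rot: [-0.652, 0.758, 0.0, -0.002]
contact_force: [0.3, -0.0, -1.8]
gripper_width: 28.3
grasp_force: 59.6
clock: 15.95
position: [596.0, 347.1, 114.5]
ee_rot: [-0.653, 0.758, 0.0, -0.002]
contact_force: [0.5, -0.6, -1.4]
gripper_width: 28.3
grasp_force: 59.7
clock: 16.75
position: [597.8, 348.0, 93.1]
ee_rot: [-0.653, 0.758, -0.0, 0.0]
contact_force: [-0.4, 0.4, -1.7]
gripper_width: 28.5
grasp_force: 59.7
```

```bash
python3 -m jog '[[[0,0,-0.005],[0,0,0],1],[[0,0,-0.01],[0,0,0],1],[[0,0,-0.015],[0,0,0],1],[[0,0,-0.015],[0,0,0],1],[[0,0,-0.015],[0,0,0],1]]'
```

```text
clock: 17.25
position: [597.8, 348.1, 92.1]
ee_rot: [-0.653, 0.758, -0.0, 0.0]
contact_force: [-1.3, -0.3, 3.3]
gripper_width: 28.3
grasp_force: 60.2
```

```bash
python3 -m jog '[[[0,0,0],[0,0,0],0.2],[[0,0,0],[0,0,0],0],[[0,0,0],[0,0,0],-0.2],[[0,0,0],[0,0,0],-0.4],[[0,0,0],[0,0,0],-0.4],[[0,0,0],[0,0,0],-0.4]]'
python3 -m jog '[[[0,0,0.1],[0,0,0],-0.4],[[0,0,0.25],[0,0,0],-0.4],[[0,0,0.5],[0,0,0],-0.6],[[0,0,0.75],[0,0,0],-0.6],[[0,0,1],[0,0,0],-0.6]]'
python3 -m jog '[[[-0.12,-0.25,0],[0,0,0],-1],[[-0.24,-0.5,0],[0,0,0],-1],[[-0.36,-0.75,0],[0,0,0],-1],[[-0.46,-0.985,0],[0,0,0],-1]]'
python3 -m jog '[[[-0.12,-0.25,0],[0,0,0],-1],[[-0.24,-0.5,0],[0,0,0],-1],[[-0.36,-0.75,0],[0,0,0],-1],[[-0.46,-0.985,0],[0,0,0],-1]]'
python3 -m jog '[[[-0.12,-0.25,0],[0,0,0],-1],[[-0.24,-0.5,0],[0,0,0],-1],[[-0.36,-0.75,0],[0,0,0],-1],[[-0.46,-0.985,0],[0,0,0],-1],[[-0.46,-0.985,0],[0,0,0],-1],[[-0.46,-0.985,0],[0,0,0],-1]]'
python3 -m jog '[[[0,0,-0.25],[0,0,0],-1],[[0,0,-0.5],[0,0,0],-1],[[0,0,-0.75],[0,0,0],-1],[[0,0,-0.9],[0,0,0],-1],[[0,0,-0.9],[0,0,0],-1]]'
python3 - <<'E'
from h import *
d=get_image("side");f=d["frame"][...,::-1];cv2.imwrite("pics/p3.png",f[180:,80:480])
E
```

```text
clock: 17.85
position: [597.7, 347.9, 91.2]
ee_rot: [-0.653, 0.758, -0.0, -0.0]
contact_force: [-0.7, 0.3, -0.2]
gripper_width: 59.8
grasp_force: 0.0
clock: 18.35
position: [598.0, 348.0, 194.3]
ee_rot: [-0.653, 0.758, -0.0, 0.001]
contact_force: [0.3, 0.3, -0.9]
gripper_width: 68.2
grasp_force: 0.0
clock: 18.75
position: [551.4, 248.6, 193.3]
ee_rot: [-0.653, 0.758, -0.0, 0.001]
contact_force: [0.5, 0.2, 0.2]
gripper_width: 85.4
grasp_force: 0.0
clock: 19.15
position: [505.4, 150.0, 193.2]
ee_rot: [-0.653, 0.758, -0.0, 0.001]
contact_force: [0.7, -0.3, 0.5]
gripper_width: 85.5
grasp_force: 0.0
clock: 19.75
position: [460.3, 52.3, 192.9]
ee_rot: [-0.652, 0.758, -0.001, 0.002]
contact_force: [-0.1, -0.9, -0.9]
gripper_width: 85.5
grasp_force: 0.0
clock: 20.25
position: [459.1, 52.8, 99.8]
ee_rot: [-0.653, 0.757, 0.001, -0.002]
contact_force: [0.0, 0.1, 0.1]
gripper_width: 85.2
grasp_force: 0.0
```

View pics/p3.png

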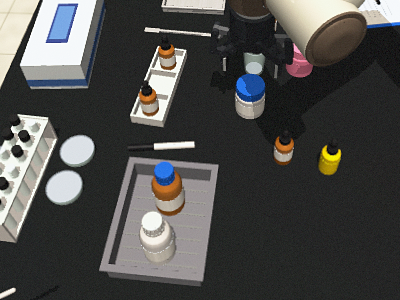

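Both bottles stand upright in the tray, at (168,190) and (157,240) in the crop. The fingers straddle the blue-lid jar. I'll descend and grip its lid.

```bash
python3 -m jog '[[[0,0,-0.15],[0,0,0],-1],[[0,0,-0.3],[0,0,0],-1],[[0,0,-0.45],[0,0,0],-1],[[0,0,-0.55],[0,0,0],-1],[[0,0,-0.6],[0,0,0],-1],[[0,0,-0.6],[0,0,0],-1],[[0,0,-0.6],[0,0,0],-1]]'
python3 -m jog '[[[0,0,0],[0,0,0],1],[[0,0,0],[0,0,0],1],[[0,0,0],[0,0,0],1],[[0,0,0],[0,0,0],1],[[0,0,0],[0,0,0],1],[[0,0,0],[0,0,0],1],[[0,0,0],[0,0,0],1]]'
python3 -m jog '[[[0,0,0.03],[0,0,0],1],[[0,0,0.07],[0,0,0],1],[[0,0,0.15],[0,0,0],1],[[0,0,0.3],[0,0,0],1],[[0,0,0.5],[0,0,0],1],[[0,0,0.7],[0,0,0],1],[[0,0,0.9],[0,0,0],1],[[0,0,1],[0,0,0],1],[[0,0,1],[0,0,0],1]]'
```

```text
clock: 21.0
position: [460.3, 52.7, 41.9]
ee_rot: [-0.653, 0.758, -0.0, 0.001]
contact_force: [-0.0, 0.7, 0.3]
gripper_width: 85.4
grasp_force: 0.0
clock: 21.7
position: [459.8, 52.5, 42.5]
ee_rot: [-0.653, 0.757, -0.0, 0.0]
contact_force: [-3.0, -0.1, 7.8]
gripper_width: 53.9
grasp_force: 61.3
clock: 22.6
position: [460.4, 52.7, 142.7]
ee_rot: [-0.653, 0.758, -0.0, 0.002]
contact_force: [-0.2, -0.2, -1.4]
gripper_width: 53.8
grasp_force: 63.5
```

```bash
python3 -m jog '[[[0.04,-0.1,0.1],[0,0,0],1],[[0.12,-0.3,0.2],[0,0,0],1],[[0.23,-0.55,0.3],[0,0,0],1],[[0.34,-0.81,0.3],[0,0,0],1]]'
python3 -m jog '[[[0.09,-0.2,0],[0,0,0],1],[[0.17,-0.4,0],[0,0,0],1],[[0.26,-0.61,0],[0,0,0],1],[[0.34,-0.81,0],[0,0,0],1]]'
python3 -m jog '[[[0.09,-0.2,0],[0,0,0],1],[[0.17,-0.4,0],[0,0,0],1],[[0.26,-0.61,0],[0,0,0],1],[[0.34,-0.81,0],[0,0,0],1]]'
python3 -m jog '[[[0.09,-0.2,0],[0,0,0],1],[[0.17,-0.4,0],[0,0,0],1],[[0.26,-0.61,0],[0,0,0],1],[[0.34,-0.81,0],[0,0,0],1],[[0.34,-0.81,0],[0,0,0],1],[[0.34,-0.81,0],[0,0,0],1]]'
python3 -m jog '[[[0,0,-0.15],[0,0,0],1],[[0,0,-0.35],[0,0,0],1],[[0,0,-0.55],[0,0,0],1],[[0,0,-0.75],[0,0,0],1],[[0,0,-0.9],[0,0,0],1],[[0,0,-1],[0,0,0],1]]'
python3 -m jog '[[[0,0,-0.1],[0,0,0],1],[[0,0,-0.18],[0,0,0],1],[[0,0,-0.22],[0,0,0],1],[[0,0,-0.235],[0,0,0],1],[[0,0,-0.24],[0,0,0],1],[[0,0,-0.245],[0,0,0],1],[[0,0,-0.245],[0,0,0],1],[[0,0,-0.245],[0,0,0],1]]'
```

```text
clock: 23.0
position: [494.6, -29.8, 172.2]
ee_rot: [-0.653, 0.757, -0.0, 0.001]
contact_force: [1.4, 0.7, -1.7]
gripper_width: 53.6
grasp_force: 63.7
clock: 23.4
position: [527.4, -111.2, 170.3]
ee_rot: [-0.652, 0.758, 0.001, -0.001]
contact_force: [0.6, 0.2, -1.6]
gripper_width: 53.8
grasp_force: 63.7
clock: 23.8
position: [561.3, -192.2, 170.1]
ee_rot: [-0.652, 0.758, 0.001, -0.001]
contact_force: [1.0, 1.0, -1.8]
gripper_width: 54.0
grasp_force: 63.7
clock: 24.4
position: [594.8, -272.3, 169.7]
ee_rot: [-0.652, 0.758, 0.001, -0.001]
contact_force: [-1.6, -0.1, -2.2]
gripper_width: 54.0
grasp_force: 63.7
clock: 25.0
position: [594.5, -270.7, 69.6]
ee_rot: [-0.653, 0.757, 0.001, -0.001]
contact_force: [0.1, -0.1, -1.8]
gripper_width: 53.9
grasp_force: 63.7
clock: 25.8
position: [595.9, -271.7, 47.2]
ee_rot: [-0.653, 0.758, -0.0, 0.0]
contact_force: [0.4, -0.3, -2.3]
gripper_width: 53.8
grasp_force: 63.7
```

Next I'll do the final touch-down in small steps.

```bash
python3 -m jog '[[[0,0,-0.005],[0,0,0],1],[[0,0,-0.01],[0,0,0],1],[[0,0,-0.015],[0,0,0],1],[[0,0,-0.015],[0,0,0],1],[[0,0,-0.015],[0,0,0],1]]'
```

```text
clock: 26.3
position: [595.9, -271.7, 46.6]
ee_rot: [-0.653, 0.758, -0.0, 0.0]
contact_force: [-2.4, 0.6, 5.9]
gripper_width: 54.2
grasp_force: 64.5
```

```bash
python3 -m jog '[[[0,0,0],[0,0,0],-0.4],[[0,0,0],[0,0,0],-0.6],[[0,0,0],[0,0,0],-0.8],[[0,0,0],[0,0,0],-1],[[0,0,0],[0,0,0],-1],[[0,0,0],[0,0,0],-1]]'
python3 -m jog '[[[0,0,0.1],[0,0,0],-1],[[0,0,0.25],[0,0,0],-1],[[0,0,0.5],[0,0,0],-1],[[0,0,0.75],[0,0,0],-1],[[0,0,1],[0,0,0],-1]]'
python3 -m jog '[[[-0.2,0.13,0],[0,0,0],-1],[[-0.4,0.26,0],[0,0,0],-1],[[-0.6,0.39,0],[0,0,0],-1],[[-0.82,0.52,0],[0,0,0],-1]]'
python3 -m jog '[[[-0.2,0.13,0],[0,0,0],-1],[[-0.4,0.26,0],[0,0,0],-1],[[-0.6,0.39,0],[0,0,0],-1],[[-0.82,0.52,0],[0,0,0],-1],[[-0.82,0.52,0],[0,0,0],-1],[[-0.82,0.52,0],[0,0,0],-1]]'
python3 -m jog '[[[0,0,-0.2],[0,0,0],-1],[[0,0,-0.4],[0,0,0],-1],[[0,0,-0.4],[0,0,0],-1]]'
python3 - <<'E'
from h import *
d=get_image("side");f=d["frame"][...,::-1];cv2.imwrite("pics/p4.png",cv2.resize(f[80:280,200:460],None,fx=2,fy=2))
E
```

```text
clock: 26.9
position: [595.7, -271.6, 45.2]
ee_rot: [-0.653, 0.758, 0.0, -0.0]
contact_force: [1.3, -0.4, 1.2]
gripper_width: 85.5
grasp_force: 0.0
clock: 27.4
position: [596.0, -271.8, 148.1]
ee_rot: [-0.653, 0.758, -0.001, 0.001]
contact_force: [0.4, 0.0, -0.1]
gripper_width: 85.4
grasp_force: 0.0
clock: 27.8
position: [513.5, -219.3, 147.1]
ee_rot: [-0.653, 0.758, -0.001, 0.001]
contact_force: [0.1, 1.3, -0.2]
gripper_width: 85.4
grasp_force: 0.0
clock: 28.4
position: [432.5, -167.6, 147.0]
ee_rot: [-0.653, 0.757, -0.001, 0.001]
contact_force: [-0.2, 0.8, 0.4]
gripper_width: 85.7
grasp_force: 0.0
clock: 28.7
position: [431.1, -167.8, 103.8]
ee_rot: [-0.652, 0.758, 0.001, -0.001]
contact_force: [-0.1, -0.6, 0.2]
gripper_width: 85.4
grasp_force: 0.0
```

View pics/p4.png

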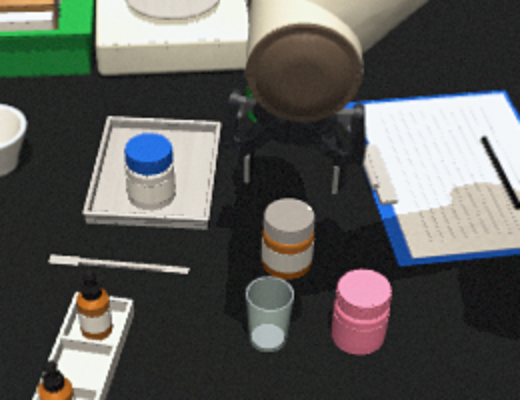

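The white jar stands upright in the flat tray (150,170 in the crop). The fingers straddle the amber jar (288,235).

```bash
python3 -m jog '[[[0,0,-0.15],[0,0,0],-1],[[0,0,-0.3],[0,0,0],-1],[[0,0,-0.45],[0,0,0],-1],[[0,0,-0.57],[0,0,0],-1],[[0,0,-0.64],[0,0,0],-1],[[0,0,-0.64],[0,0,0],-1],[[0,0,-0.64],[0,0,0],-1]]'
python3 -m jog '[[[0,0,0],[0,0,0],1],[[0,0,0],[0,0,0],1],[[0,0,0],[0,0,0],1],[[0,0,0],[0,0,0],1],[[0,0,0],[0,0,0],1],[[0,0,0],[0,0,0],1],[[0,0,0],[0,0,0],1]]'
python3 -m jog '[[[0,0,0.03],[0,0,0],1],[[0,0,0.07],[0,0,0],1],[[0,0,0.15],[0,0,0],1],[[0,0,0.3],[0,0,0],1],[[0,0,0.5],[0,0,0],1],[[0,0,0.7],[0,0,0],1],[[0,0,0.9],[0,0,0],1],[[0,0,1],[0,0,0],1],[[0,0,1],[0,0,0],1]]'
```

```text
clock: 29.45
position: [432.6, -167.8, 42.0]
ee_rot: [-0.653, 0.758, -0.001, 0.0]
contact_force: [0.2, 0.3, 0.4]
gripper_width: 85.3
grasp_force: 0.0
clock: 30.15
position: [431.9, -167.7, 42.6]
ee_rot: [-0.653, 0.757, -0.0, 0.0]
contact_force: [-1.5, 1.6, 7.0]
gripper_width: 54.3
grasp_force: 61.4
clock: 31.05
position: [432.5, -167.6, 142.7]
ee_rot: [-0.653, 0.758, -0.001, 0.001]
contact_force: [-0.2, 0.3, -3.1]
gripper_width: 54.1
grasp_force: 63.7
```

```bash
python3 -m jog '[[[0.1,-0.1,0.1],[0,0,0],1],[[0.27,-0.3,0.2],[0,0,0],1],[[0.45,-0.52,0.2],[0,0,0],1],[[0.63,-0.74,0.2],[0,0,0],1],[[0.8,-0.94,0.2],[0,0,0],1]]'
python3 -m jog '[[[0.2,-0.23,0],[0,0,0],1],[[0.4,-0.47,0],[0,0,0],1],[[0.6,-0.7,0],[0,0,0],1],[[0.8,-0.94,0],[0,0,0],1],[[0.8,-0.94,0],[0,0,0],1],[[0.8,-0.94,0],[0,0,0],1]]'
python3 -m jog '[[[0,0,-0.15],[0,0,0],1],[[0,0,-0.35],[0,0,0],1],[[0,0,-0.55],[0,0,0],1],[[0,0,-0.75],[0,0,0],1],[[0,0,-0.9],[0,0,0],1],[[0,0,-1],[0,0,0],1]]'
python3 -m jog '[[[0,0,-0.06],[0,0,0],1],[[0,0,-0.1],[0,0,0],1],[[0,0,-0.13],[0,0,0],1],[[0,0,-0.14],[0,0,0],1],[[0,0,-0.145],[0,0,0],1],[[0,0,-0.15],[0,0,0],1],[[0,0,-0.155],[0,0,0],1],[[0,0,-0.16],[0,0,0],1],[[0,0,-0.16],[0,0,0],1],[[0,0,-0.16],[0,0,0],1]]'
```

```text
clock: 31.55
position: [511.6, -262.3, 159.6]
ee_rot: [-0.653, 0.758, 0.001, -0.001]
contact_force: [0.3, 0.9, -3.3]
gripper_width: 54.0
grasp_force: 63.8
clock: 32.15
position: [590.7, -355.5, 158.4]
ee_rot: [-0.652, 0.758, 0.002, -0.001]
contact_force: [-0.8, -0.2, -2.2]
gripper_width: 53.9
grasp_force: 64.0
clock: 32.75
position: [590.6, -354.7, 59.6]
ee_rot: [-0.653, 0.758, 0.001, -0.001]
contact_force: [-0.0, 0.0, -3.1]
gripper_width: 53.9
grasp_force: 63.9
clock: 33.75
position: [592.0, -355.8, 46.8]
ee_rot: [-0.653, 0.758, -0.001, 0.0]
contact_force: [-2.2, 1.8, 5.1]
gripper_width: 54.1
grasp_force: 64.8
```

```bash
python3 -m jog '[[[0,0,0],[0,0,0],-0.4],[[0,0,0],[0,0,0],-0.6],[[0,0,0],[0,0,0],-0.8],[[0,0,0],[0,0,0],-1],[[0,0,0],[0,0,0],-1],[[0,0,0],[0,0,0],-1]]'
python3 -m jog '[[[0,0,0.1],[0,0,0],-1],[[0,0,0.25],[0,0,0],-1],[[0,0,0.5],[0,0,0],-1],[[0,0,0.75],[0,0,0],-1],[[0,0,1],[0,0,0],-1]]'
python3 -m jog '[[[-0.08,0.21,0.1],[0,0,0],-0.4],[[-0.16,0.43,0.2],[0,0,0],-0.4],[[-0.24,0.65,0.3],[0,0,0],-0.4],[[-0.33,0.87,0.3],[0,0,0],-0.4]]'
python3 -m jog '[[[-0.08,0.21,0],[0,0,0],-0.4],[[-0.16,0.43,0],[0,0,0],-0.4],[[-0.24,0.65,0],[0,0,0],-0.4],[[-0.33,0.87,0],[0,0,0],-0.4]]'
python3 -m jog '[[[-0.08,0.21,0],[0,0,0],-0.4],[[-0.16,0.43,0],[0,0,0],-0.4],[[-0.24,0.65,0],[0,0,0],-0.4],[[-0.33,0.87,0],[0,0,0],-0.4]]'
python3 -m jog '[[[-0.08,0.21,0],[0,0,0],-0.4],[[-0.16,0.43,0],[0,0,0],-0.4],[[-0.24,0.65,0],[0,0,0],-0.4],[[-0.33,0.87,0],[0,0,0],-0.4]]'
python3 -m jog '[[[-0.08,0.21,0],[0,0,0],-0.4],[[-0.16,0.43,0],[0,0,0],-0.4],[[-0.24,0.65,0],[0,0,0],-0.4],[[-0.32,0.86,0],[0,0,0],-0.4]]'
python3 -m jog '[[[-0.08,0.21,0],[0,0,0],-0.4],[[-0.16,0.43,0],[0,0,0],-0.4],[[-0.24,0.65,0],[0,0,0],-0.4],[[-0.32,0.86,0],[0,0,0],-0.4],[[-0.32,0.86,0],[0,0,0],-0.4],[[-0.32,0.86,0],[0,0,0],-0.4]]'
python3 - <<'E'
from h import *
d=get_image("side");f=d["frame"][...,::-1];cv2.imwrite("pics/p5.png",f[80:,80:480]);S=cloud(d)
for n,x,y in(("dr",396,164),("dl",652,68),("drr",634,-52)):
    q=around(S,x,y,22,60,97)
    print(n,len(q),cv2.minEnclosingCircle(q[:,:2].astype(np.float32)))
E
```

```text
clock: 34.35
position: [591.7, -355.6, 45.2]
ee_rot: [-0.653, 0.758, 0.0, -0.0]
contact_force: [-0.1, -0.9, -0.6]
gripper_width: 85.4
grasp_force: 0.0
clock: 34.85
position: [592.0, -355.8, 148.2]
ee_rot: [-0.653, 0.758, -0.001, 0.0]
contact_force: [0.6, -0.5, 0.7]
gripper_width: 85.2
grasp_force: 0.0
clock: 35.25
position: [559.7, -268.4, 179.0]
ee_rot: [-0.653, 0.758, -0.003, 0.002]
contact_force: [0.6, 0.9, 0.2]
gripper_width: 60.0
grasp_force: 0.0
clock: 35.65
position: [525.8, -180.9, 177.2]
ee_rot: [-0.653, 0.758, -0.001, 0.001]
contact_force: [-0.4, 0.0, -0.0]
gripper_width: 59.8
grasp_force: 0.0
clock: 36.05
position: [492.9, -93.8, 177.1]
ee_rot: [-0.653, 0.758, -0.001, 0.001]
contact_force: [0.1, -0.1, 1.0]
gripper_width: 59.5
grasp_force: 0.0
clock: 36.45
position: [459.9, -6.7, 177.0]
ee_rot: [-0.653, 0.758, -0.001, 0.001]
contact_force: [-0.1, 0.1, -0.4]
gripper_width: 59.4
grasp_force: 0.0
clock: 36.85
position: [427.8, 79.5, 177.0]
ee_rot: [-0.653, 0.758, -0.0, 0.002]
contact_force: [0.7, 0.2, -0.3]
gripper_width: 60.0
grasp_force: 0.0
clock: 37.45
position: [395.8, 164.7, 176.4]
ee_rot: [-0.653, 0.757, -0.0, 0.001]
contact_force: [0.1, -0.8, -0.1]
gripper_width: 59.9
grasp_force: 0.0
dr 138 ((396.061279296875, 164.83729553222656), 10.26948356628418)
dl 153 ((654.8245849609375, 70.34046936035156), 13.343890190124512)
drr 135 ((635.08837890625, -48.05323028564453), 13.166868209838867)
```

View pics/p5.png

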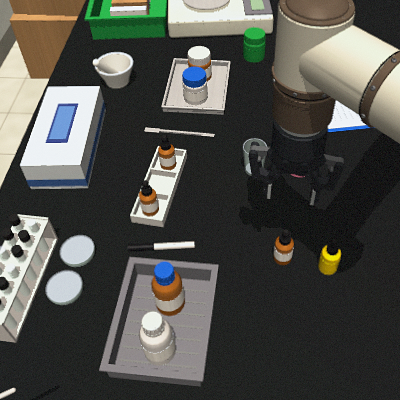

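All four stand upright in their trays, and the loose dropper (284,250 in the crop) is lined up under the gripper. I'll descend and grip its body.

```bash
python3 -m jog '[[[0,0,-0.25],[0,0,0],-0.4],[[0,0,-0.5],[0,0,0],-0.4],[[0,0,-0.75],[0,0,0],-0.4],[[0,0,-0.9],[0,0,0],-0.4],[[0,0,-1],[0,0,0],-0.4]]'
python3 -m jog '[[[0,0,-0.15],[0,0,0],-0.4],[[0,0,-0.3],[0,0,0],-0.4],[[0,0,-0.42],[0,0,0],-0.4],[[0,0,-0.5],[0,0,0],-0.4],[[0,0,-0.5],[0,0,0],-0.4],[[0,0,-0.5],[0,0,0],-0.4]]'
python3 -m jog '[[[0,0,0],[0,0,0],0.1],[[0,0,0],[0,0,0],0.2],[[0,0,0],[0,0,0],0.3],[[0,0,0],[0,0,0],1],[[0,0,0],[0,0,0],1],[[0,0,0],[0,0,0],1],[[0,0,0],[0,0,0],1],[[0,0,0],[0,0,0],1]]'
python3 -m jog '[[[0,0,0.03],[0,0,0],1],[[0,0,0.07],[0,0,0],1],[[0,0,0.15],[0,0,0],1],[[0,0,0.3],[0,0,0],1],[[0,0,0.5],[0,0,0],1],[[0,0,0.7],[0,0,0],1],[[0,0,0.9],[0,0,0],1],[[0,0,1],[0,0,0],1],[[0,0,1],[0,0,0],1]]'
python3 - <<'E'
from h import *
d=get_image("side");f=d["frame"][...,::-1];cv2.imwrite("pics/p6.png",cv2.resize(f[220:380,280:480],None,fx=2,fy=2))
E
```

```text
clock: 38.0
position: [395.7, 163.3, 74.4]
ee_rot: [-0.652, 0.758, -0.0, -0.001]
contact_force: [0.3, -0.5, 0.1]
gripper_width: 59.7
grasp_force: 0.0
clock: 38.6
position: [396.1, 164.5, 25.7]
ee_rot: [-0.653, 0.758, -0.0, 0.0]
contact_force: [-0.2, 0.1, 0.6]
gripper_width: 59.7
grasp_force: 0.0
clock: 39.4
position: [396.0, 164.7, 26.2]
ee_rot: [-0.653, 0.757, -0.0, 0.001]
contact_force: [-0.8, -1.1, 6.1]
gripper_width: 32.1
grasp_force: 59.4
clock: 40.3
position: [396.3, 165.0, 126.8]
ee_rot: [-0.653, 0.758, 0.0, 0.002]
contact_force: [-0.0, 0.1, -0.6]
gripper_width: 32.3
grasp_force: 59.5
```

View pics/p6.png

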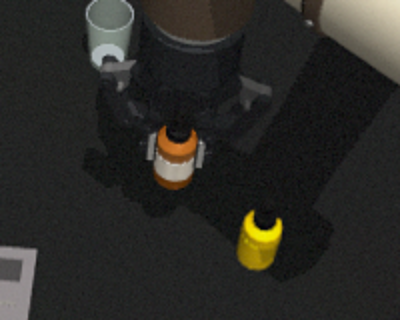

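The dropper is held upright (176,155 in the crop). I'll move it above the middle compartment.

```bash
python3 -m jog '[[[0.1,-0.07,0.15],[0,0,0],1],[[0.3,-0.19,0.3],[0,0,0],1],[[0.56,-0.35,0.4],[0,0,0],1],[[0.825,-0.52,0.4],[0,0,0],1]]'
python3 -m jog '[[[0.2,-0.13,0],[0,0,0],1],[[0.41,-0.26,0],[0,0,0],1],[[0.62,-0.39,0],[0,0,0],1],[[0.825,-0.52,0],[0,0,0],1]]'
python3 -m jog '[[[0.2,-0.13,0],[0,0,0],1],[[0.41,-0.26,0],[0,0,0],1],[[0.62,-0.39,0],[0,0,0],1],[[0.825,-0.52,0],[0,0,0],1],[[0.825,-0.52,0],[0,0,0],1],[[0.825,-0.52,0],[0,0,0],1]]'
python3 -m jog '[[[0,0,-0.15],[0,0,0],1],[[0,0,-0.35],[0,0,0],1],[[0,0,-0.55],[0,0,0],1],[[0,0,-0.75],[0,0,0],1],[[0,0,-0.9],[0,0,0],1],[[0,0,-1],[0,0,0],1],[[0,0,-1],[0,0,0],1],[[0,0,-1],[0,0,0],1]]'
python3 - <<'E'
from h import *
d=get_image("side");f=d["frame"][...,::-1];cv2.imwrite("pics/p7.png",cv2.resize(f[180:340,160:340],None,fx=3,fy=3))
E
```

```text
clock: 40.75
position: [479.2, 112.1, 165.6]
ee_rot: [-0.653, 0.757, -0.0, 0.0]
contact_force: [0.4, 0.6, -1.4]
gripper_width: 31.9
grasp_force: 59.5
clock: 41.15
position: [560.7, 59.5, 163.3]
ee_rot: [-0.653, 0.758, 0.001, -0.002]
contact_force: [-0.3, 0.8, -0.4]
gripper_width: 32.4
grasp_force: 59.6
clock: 41.75
position: [642.3, 8.0, 163.0]
ee_rot: [-0.652, 0.758, 0.001, -0.002]
contact_force: [-0.0, 0.2, -0.8]
gripper_width: 32.4
grasp_force: 59.7
clock: 42.55
position: [643.2, 8.7, 65.7]
ee_rot: [-0.653, 0.757, -0.0, 0.0]
contact_force: [-0.1, 0.1, 0.0]
gripper_width: 31.7
grasp_force: 59.7
```

View pics/p7.png

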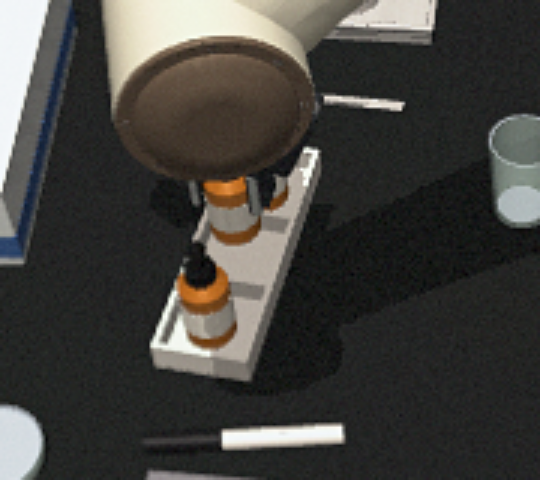

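The dropper (235,210 in the crop) is above the middle compartment, clear of its fellows (208,305) and (280,190). I'll lower it.

```bash
python3 -m jog '[[[0,0,-0.1],[0,0,0],1],[[0,0,-0.2],[0,0,0],1],[[0,0,-0.28],[0,0,0],1],[[0,0,-0.32],[0,0,0],1],[[0,0,-0.335],[0,0,0],1],[[0,0,-0.34],[0,0,0],1],[[0,0,-0.345],[0,0,0],1],[[0,0,-0.35],[0,0,0],1],[[0,0,-0.355],[0,0,0],1],[[0,0,-0.36],[0,0,0],1],[[0,0,-0.36],[0,0,0],1],[[0,0,-0.36],[0,0,0],1]]'
```

```text
clock: 43.8
position: [643.4, 8.4, 30.3]
ee_rot: [-0.653, 0.758, -0.0, 0.0]
contact_force: [-2.1, 0.3, 5.2]
gripper_width: 31.9
grasp_force: 60.2
```

Contact with the floor. I'll release gently, rise and check.

```bash
python3 -m jog '[[[0,0,0],[0,0,0],0.2],[[0,0,0],[0,0,0],0.1],[[0,0,0],[0,0,0],0],[[0,0,0],[0,0,0],-0.2],[[0,0,0],[0,0,0],-0.4],[[0,0,0],[0,0,0],-0.4],[[0,0,0],[0,0,0],-0.4]]'
python3 -m jog '[[[0,0,0.05],[0,0,0],-0.4],[[0,0,0.15],[0,0,0],-0.4],[[0,0,0.35],[0,0,0],-0.4],[[0,0,0.6],[0,0,0],-0.4],[[0,0,0.85],[0,0,0],-0.4],[[0,0,1],[0,0,0],-0.4]]'
python3 -m jog '[[[-0.1,0,0.2],[0,0,0],-0.4],[[-0.4,0,0.4],[0,0,0],-0.4],[[-0.7,0,0.6],[0,0,0],-0.4],[[-1,0,0.6],[0,0,0],-0.4]]'
python3 -m jog '[[[-0.3,0,0],[0,0,0],-0.4],[[-0.6,0,0],[0,0,0],-0.4],[[-0.9,0,0],[0,0,0],-0.4],[[-0.9,0,0],[0,0,0],-0.4],[[-0.9,0,0],[0,0,0],-0.4]]'
python3 - <<'E'
from h import *
d=get_image("side");f=d["frame"][...,::-1];cv2.imwrite("pics/p8.png",f[100:,100:500]);S=cloud(d)
for n,x,y,h,r in(("dr",643,8,92,22),("dl",652,68,92,22),("drr",634,-52,92,22),("ba",591,264,119,30),("bw",597,348,119,30),("jw",596,-272,78,40),("ja",592,-355,78,40)):
    q=around(S,x,y,r,h-12,h+6)
    print(n,len(q),np.round(cv2.minEnclosingCircle(q[:,:2].astype(np.float32))[0]),np.percentile(q[:,2],95).round())
E
```

```text
clock: 44.5
position: [643.2, 8.4, 29.3]
ee_rot: [-0.653, 0.758, 0.0, -0.0]
contact_force: [0.2, -0.2, 0.4]
gripper_width: 60.0
grasp_force: 0.0
clock: 45.1
position: [644.4, 8.5, 132.9]
ee_rot: [-0.653, 0.757, -0.001, 0.002]
contact_force: [-0.8, 0.8, 0.6]
gripper_width: 60.0
grasp_force: 0.0
clock: 45.5
position: [544.1, 8.6, 193.4]
ee_rot: [-0.653, 0.757, -0.002, 0.003]
contact_force: [0.2, -0.2, 1.4]
gripper_width: 59.5
grasp_force: 0.0
clock: 46.0
position: [453.5, 8.5, 190.7]
ee_rot: [-0.653, 0.757, -0.001, 0.001]
contact_force: [0.6, 0.4, 1.4]
gripper_width: 59.8
grasp_force: 0.0
dr 41 [643.   9.] 94.0
dl 47 [655.  69.] 94.0
drr 39 [635. -52.] 94.0
ba 328 [591. 263.] 122.0
bw 390 [597. 347.] 122.0
jw 369 [ 596. -273.] 82.0
ja 336 [ 592. -356.] 82.0
```

View pics/p8.png

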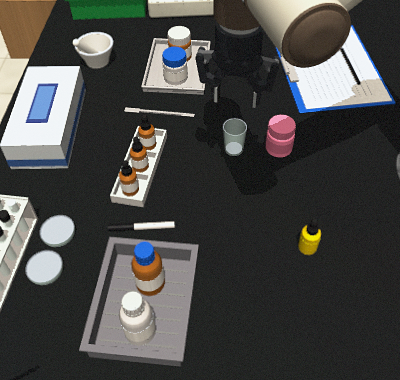

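All five stand upright in place: the rack holds three droppers around (138,155 in the crop), the bottles are at (148,268) and (137,315), and the jars at (174,65) and (179,42).

```bash
python3 -c "
from bench import *
print(job_done())"
```

```text
the job is handed in; nothing more can be done
None
```

I handed the job in at about 46 s on the robot clock: the last camera check showed both bottles upright in the spill tray, both jars upright in the flat tray, and the loose dropper standing between its two fellows in the rack.

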